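# Unclamp the finished pressure test pot

## Robot

A 6-joint arm with a two-finger parallel gripper is mounted at the origin on a cart in front of the work surface, level with it; the furniture and walls round the work are solid. World frame = base frame: x ahead of the robot, y to its left, z up, the work surface at z = 0. Lengths are in m, angles in rad, forces in N, time in s.
With the tool pointing down it reaches from about 0.3 to 0.875 m from the base axis. Payload 6.4 kg.
Tool frame: the origin (TCP) lies between the finger pads; the fingertips stand ctrl.tip_extent ahead of it and the grasp point (between the pads) is the TCP (ctrl.tip_extent is the distance from the TCP to the fingertips, in m); z points along the fingers, y is the line along which they close (so a half turn about z gives the same grasp; the last joint's range is limited). The gripper opens to 85 mm and grips with 20 to 120 N. Pads are 22 mm wide; open, the fingers measure 114 mm over their backs; the gripper's body (76 mm by 85 mm) begins 54 mm behind the grasp point. The pads swing forward as they close: fully open they stand 13 mm farther back than shut.
Start: joints at [-1.365, 0.181, 1.607, -0, 1.354, -0.206], TCP at [0.23, -0.527, 0.25] pointing down, gripper open.
Joint ranges: [-2.99, 2.99], [-0.89, 2.07], [0.3, 2.58], [-1.14, 4.28], [0, 2.63], [-3.12, 3.12]. Speed limits (rad/s): [2.57, 2.57, 3.01, 3.14, 3.14, 3.14].

## Interface

Orientations are given as a unit quaternion [w, x, y, z].
In Python, from bench import ctrl gives the robot as it stands.
- The arm moves only by the tool send_rows, never from a script. Its arguments are lists of equal length, an entry for each row: "dr": the turn, a rotation vector about the tool's x, y, z in units of 6 degrees (1.0 is 6 degrees), a list of three; "xyz": the shift along the tool's x, y, z in cm, a list of three; "jaw": the opening in per cent of the stroke, from 0 (shut) to 100 (fully open). In form: {"dr": [[wx, wy, wz], ...], "xyz": [[dx, dy, dz], ...], "jaw": [jaw, ...]}. A call has exactly 8 rows; each row is the pose to reach, as a shift and turn from the pose commanded when the call began, along the tool's axes at that moment; what a row does not reach only later rows make up. A row lasts 1/8 s, in which the tool goes at most 62.5 mm and 10.7 degrees, less where a joint would pass 70% of its speed; a pose out of reach is approached as far as the arm can. A call with a gripper value outside its range is refused whole. The fingers move at their own pace and stop on an object; the grip force is fixed at half the most. Time passes only in rows, so rows that repeat a pose let the fingers close, or fill a call up. It gives the time, the measured TCP pose, the force, the opening and the grip force at its end, in the units of the state.
- ctrl.get_obs(): the state, without advancing time (a new reading comes with each control period).
- ctrl.camera(name): name is "scene" or "top"; returns the picture (480x640x3 uint8, red, green, blue); there is no depth.
- ctrl.calibration(name): a dict with "camera_matrix" (3x3 intrinsics, pixels), "world_from_camera" (4x4, takes a point from camera to world coordinates). Camera axes: x right, y up, looking along -z (the intrinsics and any distortion apply to the point x, -y, -z); pixel columns grow to the right and rows downward; lengths in m; the calibration is good to about 2 mm. A picture is of the moment at which its call begins. calibration takes no time and is no camera call.
- ctrl.hand_in(): hands the job in; it is judged then, once.
The state is a dict: "time_s": time; "q": joint angles; "dq": joint speeds; "joint_efforts": joint torques, N m; "eef_pos": TCP position; "eef_rot": TCP orientation; "wrist_force": force on the tool from outside, world axes, zero at the start; "torque": the same for the moment, N m; "opening": opening from 0.0 (shut) to 1.0 (fully open); "grasp_force": force on a finger pad.
Only numpy, scipy, OpenCV 4.12 (cv2) and the standard library are available. Lean on these libraries where they do the work, as an engineer would, in place of code of your own. Each camera call takes 0.05 s, during which the arm holds its last target. There are 200 camera calls.

## Task

Two small pressure test pots for watch cases stand on the bench, each with its lid clamped by a hinged eyebolt and a coloured wing nut. The green one has finished its test: loosen its wing nut by a quarter turn anticlockwise (seen from above), then swing its eyebolt outward, away from the pot and down, clear of the slotted lug, and let go. The red pot is still under pressure: leave its wing nut tight.

Things in the scene. Friction and masses are not known exactly. Their poses are not given: they have to be found in the camera images.
- green_pot: Fixed aluminium pot, 86 mm across, green band and green wing nut; origin under its centre, z up, -x points to its eyebolt. Lid top 78 mm, lug top 85 mm above the bench. The upright eyebolt stands 58 mm from the axis in the lug's slot, open outward; its hinge pin lies level along y at (-58, 0, 22) mm. The like pot in red is 190 mm or more to its left or right; bolts roughly face the robot.
- green_grip (a point): Middle of the green wings, the point to grip: on the bolt, 87 mm above the pin when tight. Rises and swings with the nut but does not turn with it; axes as the pot's while the bolt is upright, z up the bolt. Wings: two flat round lobes, 8 mm thick, 54 mm over both, from 16 mm below to 10 mm above this point; at nut 0 rad they lie along y, so fingers close on their faces along x.
- green_nut (a joint): Turn of the green nut, rad: grows anticlockwise from above (loosening); 0 to 1.9, starts at 0 to 0.25. Friction 0.05 N m. Steep thread: rises 4 mm per rad. Below about 0.9 its washer is trapped by the lug's raised lip and the bolt cannot swing. At 1.57 the wings lie along the pot's x: fingers still holding them can carry the bolt outward, the wings pivoting between them.
- green_bolt (a joint): Swing of the green pot's eyebolt about its pin, rad: 0 upright in the lug, grows outward (pot's -x) and down to its stop at 1.35. Slight friction: leaning out more than about 0.4 it sinks to the stop by itself when let go.
- red_nut (a joint): Turn of the wing nut of the red-banded pot, rad (bystander); starts tight at 0 to 0.25, grows as it loosens; must stay tight. (Room: a magnifier on a level arm hangs 0.5 m above the bench at the left, at x 0.55 to 0.65, y 0.2 to 0.6 m: come to the pots from nearer the robot.)
Things that resemble listed ones, but are neither listed nor needed, are in the scene too. What is shaped like the part that bears red_nut but blue or purple is not meant.

How it is judged:
On the way:
1. the green wing nut is loosened (past 1.0 rad) while its bolt still stands in the lug (value of joint green_nut above 1 rad and value of joint green_bolt below 0.2 rad), for 0.1 s.
At the end, for the whole second after the job is handed in: The green pot's eyebolt is swung out of the lug by more than 0.9 rad and at rest, its nut still loosened (over 0.8 rad), and the red nut is still tight (under 0.45 rad) (value of joint green_bolt above 0.9 rad and value of joint green_nut above 0.8 rad and value of joint red_nut below 0.45 rad and velocity of joint green_bolt below 0.1 rad/s); the robot touches nothing.
It fails at once if the red wing nut is loosened (value of joint red_nut above 0.45 rad).
It also fails if it takes over 51 s, if anything falls off the work surface, if the arm or the gripper's body presses on something with over 40 N, if the wrist force passes 120 N, or if a joint passes its speed limit or range.

## Working session

There is one attempt and no reset: what is moved stays moved. The work goes in short steps, Python scripts to look and compute and a tool call to move; the robot and the scene stay as the last step left them, time stands still between calls to the robot, and variables do not carry over. Pictures are saved under pics/ and viewed, at most 10 in all, crops included, and the job is handed in when it is done.

Besides the shell and the picture viewer there is one more tool, called after "Call:" as name(argument=value, ...), one argument or row to a line, values as JSON. send_rows: Moves the arm, as the interface text tells. Its arguments: {"type":"object","properties":{"dr":{"type":"array","items":{"type":"array","items":{"type":"number"}}},"xyz":{"type":"array","items":{"type":"array","items":{"type":"number"}}},"jaw":{"type":"array","items":{"type":"number"}}},"required":["dr","xyz","jaw"]}

```bash
mkdir -p pics; ls; python3 - <<'E'
from bench import ctrl
import cv2,numpy as np
for n in("scene","top"):
    im=ctrl.camera(n); cv2.imwrite(f"pics/{n}0.png",im[:,:,::-1])
    c=ctrl.calibration(n); print(n,np.round(np.array(c["camera_matrix"]),1).tolist(),np.round(np.array(c["world_from_camera"]),3).tolist(),[k for k in c])
o=ctrl.get_obs();print(o["time_s"],o["eef_pos"],o["eef_rot"],o["opening"],ctrl.tip_extent)
E
```

```text
pics
scene [[446.0, 0.0, 312.7], [0.0, 446.0, 241.6], [0.0, 0.0, 1.0]] [[-0.793, 0.263, -0.549, 0.097], [-0.608, -0.372, 0.701, 0.527], [-0.02, 0.89, 0.455, 0.473], [0.0, 0.0, 0.0, 1.0]] ['camera_matrix', 'world_from_camera']
top [[509.2, 0.0, 318.9], [0.0, 509.2, 241.7], [0.0, 0.0, 1.0]] [[-0.027, 0.98, -0.196, 0.367], [-0.999, -0.031, -0.013, -0.096], [-0.019, 0.196, 0.981, 1.032], [0.0, 0.0, 0.0, 1.0]] ['camera_matrix', 'world_from_camera']
0.1 [ 0.23009264 -0.5264465   0.2494796 ] [-7.88747096e-04  9.78871545e-01  2.04474636e-01  7.36595483e-06] 1.002273288376805 0.019
```

View pics/scene0.png

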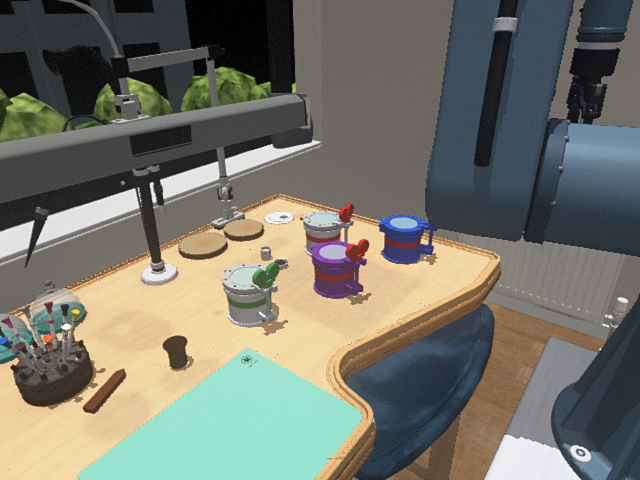

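View pics/top0.png

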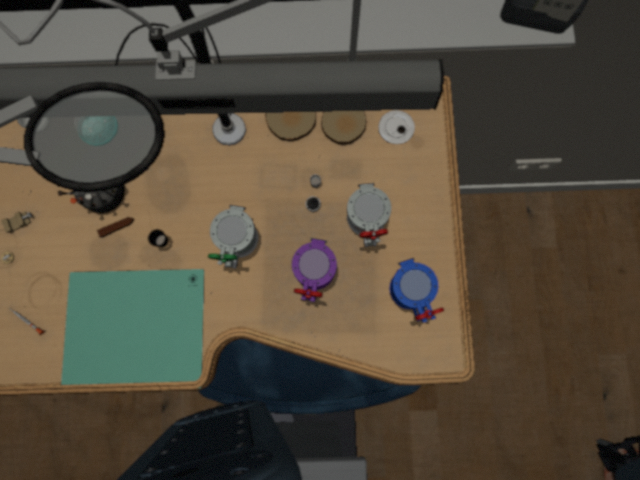

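```bash
cat > h.py <<'E'
from bench import ctrl
import cv2,numpy as np
from scipy.spatial.transform import Rotation as R
def ray(n,uv):
    c=ctrl.calibration(n);K=np.array(c["camera_matrix"]);T=np.array(c["world_from_camera"])
    p=np.linalg.inv(K)@[uv[0],uv[1],1]; d=T[:3,:3]@[p[0],-p[1],-p[2]]
    return T[:3,3],d/np.linalg.norm(d)
def plane(n,uv,z):
    o,d=ray(n,uv); return o+d*(z-o[2])/d[2]
def tri(a,b):
    (o,d),(p,e)=ray("scene",a),ray("top",b)
    s=np.linalg.lstsq(np.c_[d,-e],p-o,rcond=None)[0]
    A,B=o+d*s[0],p+e*s[1]; return (A+B)/2,np.linalg.norm(A-B)
def tool():
    o=ctrl.get_obs(); w,x,y,z=o["eef_rot"]; return np.array(o["eef_pos"]),R.from_quat([x,y,z,w]).as_matrix(),o
E
cat > m.py <<'E'
from h import *
ims={n:cv2.imread(f"pics/{n}0.png") for n in("scene","top")}
box={"scene":(215,250,290,330),"top":(195,200,265,280)}
for n,(a,b,c,d) in box.items():
    im=ims[n]; hsv=cv2.cvtColor(im,cv2.COLOR_BGR2HSV)
    m=cv2.inRange(hsv,(45,90,40),(80,255,255)); k=np.zeros_like(m);k[b:d,a:c]=m[b:d,a:c]
    nn,_,st,ce=cv2.connectedComponentsWithStats(k)
    for i in range(1,nn):
        if st[i,4]>8: print(n,st[i].tolist(),ce[i].round(1))
a=cv2.resize(ims["scene"][245:335,205:305],None,fx=4,fy=4,interpolation=cv2.INTER_CUBIC)
b=cv2.resize(ims["top"][195:285,190:290],None,fx=4,fy=4,interpolation=cv2.INTER_CUBIC)
cv2.imwrite("pics/crop.png",np.hstack([a,b]))
E
python3 m.py
```

```text
scene [253, 263, 26, 25, 372] [265.8 275.4]
scene [230, 299, 36, 9, 161] [248.4 303.9]
top [209, 254, 28, 8, 122] [223.  256.7]
top [195, 271, 7, 9, 43] [198.1 275. ]
```

View pics/crop.png

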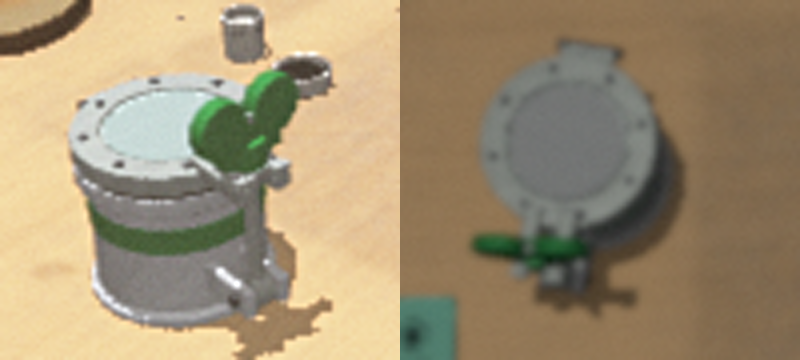

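The crop confirms the choice: the pot with the green band (lid centre at top (232,231)) carries the green wings at scene (266,275) and top (223,257). The lookalikes all have red wings: the red pot at scene (346,213) and top (373,234), purple at top (309,294), and blue at top (429,314). The teal mat is the only other green thing.

```bash
cat > m2.py <<'E'
from h import *
P,e=tri((265.8,275.4),(223,256.7)); print("wing tri",P.round(4),"gap",e.round(4))
im=cv2.imread("pics/top0.png");hsv=cv2.cvtColor(im,cv2.COLOR_BGR2HSV)
m=cv2.inRange(hsv,(45,90,40),(80,255,255)); k=np.zeros_like(m);k[250:265,205:240]=m[250:265,205:240]
ys,xs=np.nonzero(k); W=np.array([plane("top",(u,v),.106)[:2] for u,v in zip(xs,ys)])
w,V=np.linalg.eigh(np.cov(W.T)); d=V[:,1]*np.sign(V[1,1]); print("wing line angle from +y (ccw+) deg",np.degrees(np.arctan2(-d[0],d[1])),"extent",np.ptp(W@d),W.mean(0), "mid",((W@d).max()+(W@d).min())/2*d)
# lid: gray low saturation, brighter
b=im[205:260,205:262]; h2=hsv[205:260,205:262]
g=cv2.inRange(h2,(0,0,75),(180,60,255)); g=cv2.morphologyEx(g,cv2.MORPH_OPEN,np.ones((3,3)))
for thr in(1,):
    c=max(cv2.findContours(g,cv2.RETR_EXTERNAL,cv2.CHAIN_APPROX_NONE)[0],key=cv2.contourArea)
    print("n",len(c),cv2.fitEllipse(c),cv2.minEnclosingCircle(c))
gray=cv2.cvtColor(im,cv2.COLOR_BGR2GRAY)
big=cv2.resize(gray[195:285,190:290],None,fx=4,fy=4,interpolation=cv2.INTER_CUBIC)
C=cv2.HoughCircles(big,cv2.HOUGH_GRADIENT,1,100,param1=80,param2=25,minRadius=55,maxRadius=100)
for c in (C[0] if C is not None else []):
    uv=(c[0]/4+190-.375,c[1]/4+195-.375); L=plane("top",uv,.078); print("lid",uv,c[2]/4,L.round(4),"dir to wing deg",np.degrees(np.arctan2(P[1]-L[1],P[0]-L[0])),np.linalg.norm((P-L)[:2]))
p,M,o=tool(); print("tool y",M[:,1].round(3),"x",M[:,0].round(3),o["q"])
E
python3 m2.py
```

```text
wing tri [0.5303 0.096  0.1037] gap 0.0011
wing line angle from +y (ccw+) deg -5.469098971362543 extent 0.050628934220722066 [0.52942129 0.09523202] mid [0.0139347  0.14554008]
n 136 ((26.734357833862305, 24.840164184570312), (42.25865173339844, 47.52531814575195), 25.9182071685791) ((26.5, 25.5), 26.163049697875977)
tool y [ 0.4   -0.916 -0.002] x [0.916 0.4   0.   ] [-1.36525698e+00  1.81457484e-01  1.60790766e+00  1.44593976e-05
  1.35380501e+00 -2.06317857e-01]
```

```bash
python3 - <<'E'
from h import *
P=np.array([.530,.0957])
im=cv2.imread("pics/top0.png");gray=cv2.cvtColor(im,cv2.COLOR_BGR2GRAY)
big=cv2.resize(gray[195:285,190:290],None,fx=4,fy=4,interpolation=cv2.INTER_CUBIC)
for r in((50,75),(76,100)):
  C=cv2.HoughCircles(big,cv2.HOUGH_GRADIENT,1.5,200,param1=40,param2=15,minRadius=r[0],maxRadius=r[1])
  if C is None: print("none");continue
  for c in C[0]:
    uv=(c[0]/4+190-.375,c[1]/4+195-.375); L=plane("top",uv,.078)
    d=P-L[:2]; print(uv,c[2]/4,L.round(4),"-x dir deg",np.degrees(np.arctan2(d[1],d[0])),np.linalg.norm(d))
for uv in((217.5+0,282-0),): pass
for n,uv in(("top",(232,230.9)),("top",(229.5,265)),("scene",(242,279.5))):
    print(n,plane(n,uv,.078 if uv[1]!=265 else .022).round(4))
E
```

```text
(np.float32(242.3125), np.float32(239.8125)) 18.5375 [0.5661 0.0641 0.078 ] -x dir deg 138.81331356167362 0.047965802049625035
(np.float32(236.3125), np.float32(239.4375)) 23.95 [0.5672 0.0757 0.078 ] -x dir deg 151.6747808620187 0.04225276560709818
top [0.5842 0.084  0.078 ]
top [0.5269 0.0992 0.022 ]
scene [0.5847 0.0992 0.078 ]
```

```bash
python3 - <<'E'
from h import *
P=np.array([.530,.0957])
# hand-read rim points of the lid (scene crop px, top crop px), kept off the lug; circle fit at z=.078
S=np.array([(69,130),(72,118),(85,100),(105,86),(130,77),(155,74),(180,75),(210,80),(235,88),(85,158),(110,171),(140,180)])/4+[205,245]-.375
T=np.array([(482,140),(486,115),(500,87),(525,66),(550,58),(620,68),(640,88),(654,115),(657,145),(650,175),(632,202),(610,217),(483,165),(492,185),(508,205)])/4+[90,195]-.375
for n,Q in(("scene",S),("top",T)):
    W=np.array([plane(n,q,.076)[:2] for q in Q])
    s=np.linalg.lstsq(np.c_[2*W,np.ones(len(W))],(W**2).sum(1),rcond=None)[0]; c=s[:2]; r=np.sqrt(s[2]+c@c)
    d=P-c; print(n,c.round(4),"r",r.round(4),"-x deg",np.degrees(np.arctan2(d[1],d[0])).round(1),np.linalg.norm(d).round(4))
E
```

```text
scene [0.593  0.0841] r 0.0413 -x deg 169.6 0.0641
top [0.587  0.0846] r 0.0429 -x deg 169.0 0.0581
```

Call:
send_rows(
  dr=[
    [0,0,-0.8],
    [0,0,-1.6],
    [0,0,-2.4],
    [0,0,-3.2],
    [0,0,-4.0],
    [0,0,-4.8],
    [0,0,-5.6],
    [0,0,-6.4],
  ],
  xyz=[
    [4.4,-3.8,0],
    [8.8,-7.6,0],
    [13.2,-11.4,0],
    [17.6,-15.2,0],
    [22,-19,0],
    [26.4,-22.6,0],
    [30.8,-26.4,0],
    [35,-30,0],
  ],
  jaw=[60,60,60,60,60,60,60,60],
)

```text
time_s: 1.1
eef_pos: [0.4312, -0.11, 0.2502]
eef_rot: [0.0, 0.856, 0.516, 0.0]
wrist_force: [0.4, -0.8, -0.4]
opening: 0.599
grasp_force: 0.0
```

```bash
cat > go.py <<'E'
from h import *
import sys
# python3 go.py x y z yaw_deg : shift (cm, tool axes) and turn units to a tool-down pose with tool y at yaw
x,y,z,a=map(float,sys.argv[1:5]); p,M,o=tool(); a=np.radians(a)
Y=np.array([np.cos(a),np.sin(a),0]); Z=np.array([0,0,-1.]); G=np.c_[np.cross(Y,Z),Y,Z]
print("t",o["time_s"],"p",p.round(4),"yaw",np.degrees(np.arctan2(M[1,1],M[0,1])).round(1),"q",np.round(o["q"],2),"op",round(o["opening"],3),"F",np.round(o["wrist_force"],1),"g",o["grasp_force"])
print("xyz cm",(M.T@([x,y,z]-p)*100).round(2),"dr",(np.degrees(R.from_matrix(M.T@G).as_rotvec())/6).round(2))
E
python3 go.py .53 .0957 .2 -5.5
```

```text
t 1.1 p [ 0.4312 -0.11    0.2502] yaw -27.8 q [-0.52 -0.12  1.92  0.    1.35 -0.03] op 0.599 F [ 0.4 -0.8 -0.4] g 0.0
xyz cm [22.8  -0.87  5.02] dr [ 0.   -0.   -3.72]
```

Call:
send_rows(
  dr=[
    [0,0,-0.7],
    [0,0,-1.4],
    [0,0,-2.1],
    [0,0,-2.8],
    [0,0,-3.7],
    [0,0,-3.7],
    [0,0,-3.7],
    [0,0,-3.7],
  ],
  xyz=[
    [4.5,-0.2,0],
    [9,-0.4,0],
    [13.5,-0.5,0],
    [18,-0.7,1.5],
    [21.5,-0.8,3],
    [22.8,-0.9,5],
    [22.8,-0.9,5],
    [22.8,-0.9,5],
  ],
  jaw=[60,60,60,60,60,60,60,60],
)

```text
time_s: 2.1
eef_pos: [0.5299, 0.0931, 0.2007]
eef_rot: [0.0, 0.742, 0.67, -0.0]
wrist_force: [-0.2, -0.1, -0.4]
opening: 0.598
grasp_force: 0.0
```

```bash
python3 go.py .53 .0957 .112 -5.5; python3 - <<'E'
from h import *
a=ctrl.camera("scene");b=ctrl.camera("top")
a=cv2.resize(a[200:340,180:320],(600,600))[:,:,::-1]
cv2.imwrite("pics/s1.png",a)
E
```

```text
t 2.1 p [0.5299 0.0931 0.2007] yaw -5.8 q [-0.05  0.15  1.75 -0.    1.24  0.06] op 0.598 F [-0.2 -0.1 -0.4] g 0.0
xyz cm [ 0.26 -0.02  8.87] dr [ 0.    0.   -0.05]
```

View pics/s1.png

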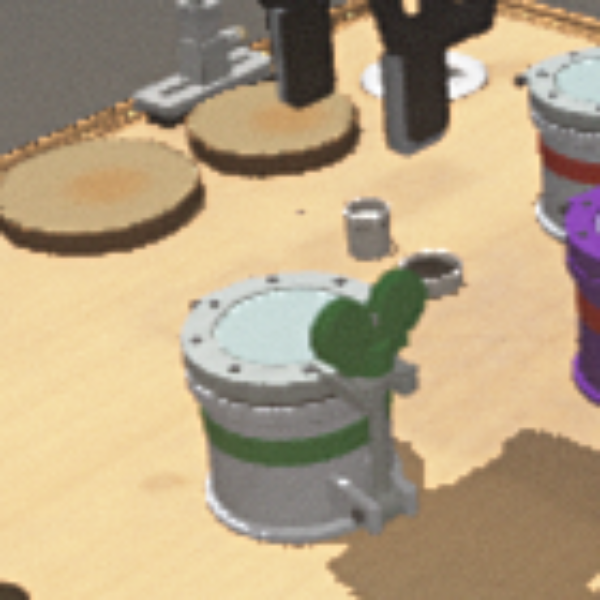

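The crop shows the two open fingers, at crop (305,60) and (415,110), straddling the wings at (370,320) from above, in line with the bolt. I'll descend and close.

Call:
send_rows(
  dr=[
    [0,0,0],
    [0,0,0],
    [0,0,0],
    [0,0,0],
    [0,0,0],
    [0,0,0],
    [0,0,0],
    [0,0,0],
  ],
  xyz=[
    [0.2,0,3],
    [0.2,0,6],
    [0.2,0,8],
    [0.2,0,8.8],
    [0.2,0,8.8],
    [0.2,0,8.8],
    [0.2,0,8.8],
    [0.2,0,8.8],
  ],
  jaw=[60,60,60,60,60,0,0,0],
)

```text
time_s: 3.2
eef_pos: [0.5304, 0.0956, 0.1132]
eef_rot: [0.0, 0.742, 0.67, 0.0]
wrist_force: [-1.5, -0.7, 4.6]
opening: 0.106
grasp_force: 58.7
```

Call:
send_rows(
  dr=[
    [0,0,0],
    [0,0,0],
    [0,0,0],
    [0,0,0],
    [0,0,0],
    [0,0,0],
    [0,0,0],
    [0,0,0],
  ],
  xyz=[
    [0,0,0],
    [0,0,0],
    [0,0,0],
    [0,0,0],
    [0,0,0],
    [0,0,0],
    [0,0,0],
    [0,0,0],
  ],
  jaw=[0,0,0,0,0,0,0,0],
)

```text
time_s: 4.2
eef_pos: [0.5305, 0.0956, 0.113]
eef_rot: [0.0, 0.742, 0.67, 0.0]
wrist_force: [-1.8, 0.0, 6.4]
opening: 0.113
grasp_force: 58.9
```

```bash
python3 go.py .53 .0957 .118 79
```

```text
t 4.2 p [0.5305 0.0956 0.113 ] yaw -5.8 q [-0.04  0.27  1.81 -0.    1.07  0.06] op 0.113 F [-1.8  0.   6.4] g 58.9246342505794
xyz cm [ 0.   -0.05 -0.5 ] dr [ 1.000e-02  1.000e-02 -1.413e+01]
```

Call:
send_rows(
  dr=[
    [0,0,-0.9],
    [0,0,-1.8],
    [0,0,-2.7],
    [0,0,-3.6],
    [0,0,-4.5],
    [0,0,-5.4],
    [0,0,-6.3],
    [0,0,-7.2],
  ],
  xyz=[
    [0,0,-0.04],
    [0,0,-0.08],
    [0,0,-0.12],
    [0,0,-0.16],
    [0,0,-0.2],
    [0,0,-0.24],
    [0,0,-0.27],
    [0,0,-0.3],
  ],
  jaw=[0,0,0,0,0,0,0,0],
)

```text
time_s: 5.2
eef_pos: [0.5307, 0.0957, 0.116]
eef_rot: [0.001, 0.442, 0.897, 0.0]
wrist_force: [0.1, 0.9, 5.4]
opening: 0.105
grasp_force: 58.9
```

```bash
python3 go.py .5305 .0957 .119 79; python3 - <<'E'
from h import *
print(ctrl.get_obs()["torque"])
E
```

```text
t 5.2 p [0.5307 0.0957 0.116 ] yaw 37.6 q [-0.04  0.26  1.8   0.    1.07 -0.7 ] op 0.105 F [0.1 0.9 5.4] g 58.860663551604375
xyz cm [ 0.02 -0.01 -0.3 ] dr [ 0.01  0.01 -6.91]
[ 0.09508479  0.1906213  -0.04740155]
```

Torque is −0.05 N m, which matches the nut friction, so the nut is turning. Continuing.

Call:
send_rows(
  dr=[
    [0,0,-0.9],
    [0,0,-1.8],
    [0,0,-2.7],
    [0,0,-3.6],
    [0,0,-4.5],
    [0,0,-5.4],
    [0,0,-6.3],
    [0,0,-6.9],
  ],
  xyz=[
    [0,0,-0.04],
    [0,0,-0.08],
    [0,0,-0.12],
    [0,0,-0.16],
    [0,0,-0.2],
    [0,0,-0.24],
    [0,0,-0.27],
    [0,0,-0.3],
  ],
  jaw=[0,0,0,0,0,0,0,0],
)

```text
time_s: 6.2
eef_pos: [0.5308, 0.0959, 0.119]
eef_rot: [0.001, 0.097, 0.995, 0.0]
wrist_force: [-0.1, 0.9, 3.6]
opening: 0.101
grasp_force: 58.7
```

Call:
send_rows(
  dr=[
    [0,0,0],
    [0,0,0],
    [0,0,0],
    [0,0,0],
    [0,0,0],
    [0,0,0],
    [0,0,0],
    [0,0,0],
  ],
  xyz=[
    [0,0,0],
    [0,0,0],
    [0,0,0],
    [0,0,0],
    [0,0,0],
    [0,0,0],
    [0,0,0],
    [0,0,0],
  ],
  jaw=[0,0,0,0,0,0,0,0],
)

```text
time_s: 7.2
eef_pos: [0.5308, 0.0958, 0.1188]
eef_rot: [0.001, 0.098, 0.995, 0.0]
wrist_force: [0.2, 1.8, 5.2]
opening: 0.103
grasp_force: 59.1
```

```bash
python3 go.py .5305 .0957 .119 79; python3 - <<'E'
from h import *
print(ctrl.get_obs()["torque"])
p,M,o=tool(); u=np.array([np.cos(np.radians(169)),np.sin(np.radians(169)),0])
r=p[2]-.022; print("r",r)
for th in(.1,.2,.3,.4,.5,.6,.7,.8): print(th,(M.T@(r*(np.sin(th)*u+(np.cos(th)-1)*np.array([0,0,1])))*100).round(2))
a=ctrl.camera("scene");cv2.imwrite("pics/s2.png",cv2.resize(a[200:340,180:320],(500,500))[:,:,::-1])
E
```

```text
t 7.2 p [0.5308 0.0958 0.1188] yaw 78.7 q [-0.04  0.26  1.8   0.    1.08 -1.42] op 0.103 F [0.2 1.8 5.2] g 59.106837526196614
xyz cm [ 0.03 -0.02 -0.02] dr [ 0.01  0.01 -0.05]
[ 0.34501638 -0.0720858  -0.08692816]
r 0.09684657836800178
0.1 [ 0.97 -0.    0.05]
0.2 [ 1.92 -0.01  0.19]
0.3 [ 2.86 -0.01  0.43]
0.4 [ 3.77 -0.02  0.76]
0.5 [ 4.64 -0.02  1.18]
0.6 [ 5.47 -0.03  1.68]
0.7 [ 6.24 -0.03  2.27]
0.8 [ 6.95 -0.03  2.93]
```

View pics/s2.png

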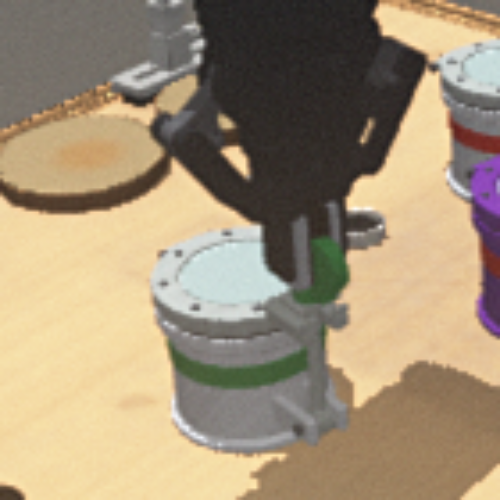

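The picture shows the wings at (322,270) turned end-on, held between the fingers, with the bolt still upright in the lug. Now the swing outward along the arc.

Call:
send_rows(
  dr=[
    [0,0,0],
    [0,0,0],
    [0,0,0],
    [0,0,0],
    [0,0,0],
    [0,0,0],
    [0,0,0],
    [0,0,0],
  ],
  xyz=[
    [0.5,0,0],
    [1,0,0.05],
    [1.45,0,0.1],
    [1.9,0,0.2],
    [2.4,0,0.3],
    [2.85,0,0.45],
    [3.3,0,0.6],
    [3.75,0,0.75],
  ],
  jaw=[0,0,0,0,0,0,0,0],
)

```text
time_s: 8.25
eef_pos: [0.4932, 0.1032, 0.1107]
eef_rot: [0.0, 0.098, 0.995, 0.0]
wrist_force: [2.2, 4.7, 4.1]
opening: 0.08
grasp_force: 58.7
```

```bash
python3 go.py .469 .1078 .096 78.7; python3 - <<'E'
from h import *
a=ctrl.camera("scene");cv2.imwrite("pics/s3.png",cv2.resize(a[200:340,180:320],(500,500))[:,:,::-1])
E
```

```text
t 8.25 p [0.4932 0.1032 0.1107] yaw 78.8 q [-0.03  0.2   1.9   0.    1.04 -1.41] op 0.08 F [2.2 4.7 4.1] g 58.73178449983243
xyz cm [ 2.46 -0.02  1.46] dr [0.   0.   0.02]
```

View pics/s3.png

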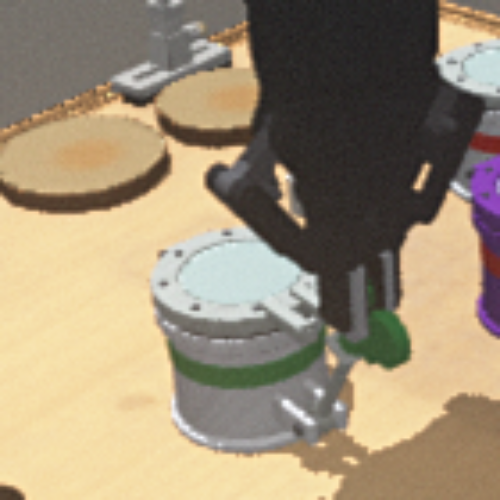

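The bolt now leans out with the wings at (378,335), clear of the empty slot at (305,300). I'll carry it on to about 0.75 rad.

Call:
send_rows(
  dr=[
    [0,0,0],
    [0,0,0],
    [0,0,0],
    [0,0,0],
    [0,0,0],
    [0,0,0],
    [0,0,0],
    [0,0,0],
  ],
  xyz=[
    [0.45,0,0.2],
    [0.85,0,0.4],
    [1.3,0,0.65],
    [1.7,0,0.9],
    [2.1,0,1.2],
    [2.5,0,1.5],
    [2.85,0,1.8],
    [2.85,0,1.8],
  ],
  jaw=[0,0,0,0,0,0,0,0],
)

```text
time_s: 9.3
eef_pos: [0.4688, 0.1082, 0.095]
eef_rot: [0.004, 0.098, 0.995, 0.0]
wrist_force: [2.3, 4.6, 12.9]
opening: 0.079
grasp_force: 70.1
```

Call:
send_rows(
  dr=[
    [0,0,0],
    [0,0,0],
    [0,0,0],
    [0,0,0],
    [0,0,0],
    [0,0,0],
    [0,0,0],
    [0,0,0],
  ],
  xyz=[
    [0,0,0],
    [0,0,0],
    [0,0,0],
    [0,0,0],
    [0,0,0],
    [0,0,0],
    [0,0,0],
    [0,0,0],
  ],
  jaw=[50,50,50,50,50,50,50,50],
)

```text
time_s: 10.3
eef_pos: [0.4654, 0.1084, 0.0928]
eef_rot: [0.0, 0.098, 0.995, 0.0]
wrist_force: [-1.0, -1.1, -0.8]
opening: 0.499
grasp_force: 0.0
```

Call:
send_rows(
  dr=[
    [0,0,0],
    [0,0,0],
    [0,0,0],
    [0,0,0],
    [0,0,0],
    [0,0,0],
    [0,0,0],
    [0,0,0],
  ],
  xyz=[
    [0,0,-1],
    [0,0,-3],
    [0,0,-6],
    [0,0,-9],
    [0,0,-12],
    [0,0,-14],
    [0,0,-15],
    [0,0,-15],
  ],
  jaw=[50,50,50,50,50,50,50,50],
)

```text
time_s: 11.3
eef_pos: [0.4657, 0.1084, 0.2435]
eef_rot: [0.001, 0.098, 0.995, 0.0]
wrist_force: [0.2, -0.2, -0.2]
opening: 0.502
grasp_force: 0.0
```

```bash
python3 - <<'E'
from h import *
a=ctrl.camera("scene");cv2.imwrite("pics/s4.png",cv2.resize(a[180:340,180:380],(750,600))[:,:,::-1])
E
```

```text
(no output)
```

View pics/s4.png

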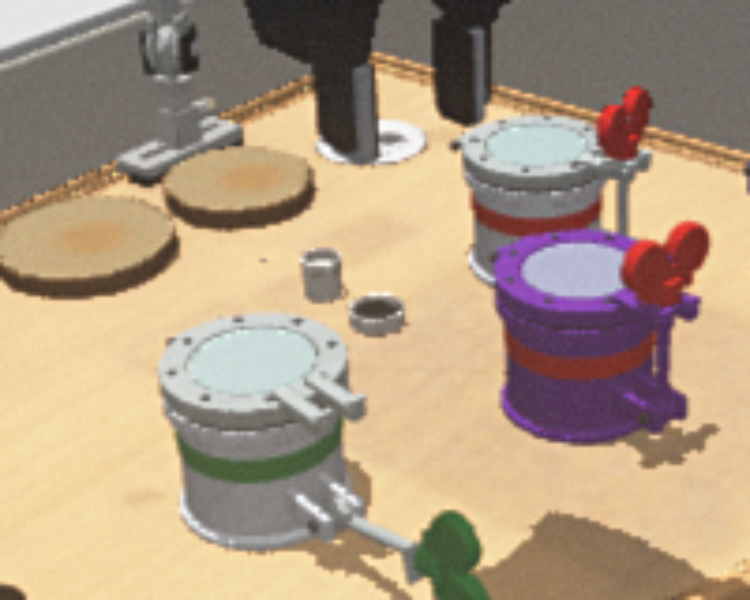

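The bolt lies down at its stop, with the nut at (450,550) and one wing up and one down, so it is still a quarter turn loose. The slot is empty, the red nut is untouched, and the gripper is clear with zero force.

```bash
python3 -c "
from bench import ctrl
print(ctrl.hand_in())"
```

```text
the job is handed in; nothing more can be done
None
```

I loosened the green wing nut by about a quarter turn and swung its eyebolt out and down to its stop. I then let go and handed the job in at about 11 s; the red nut was never touched, and no verdict came back.

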